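# Release the door-hinge link with the forked lever

### The job

Free the link of the dryer-door hinge on the table: with the forked lever (not the solid-bladed one) press the hinge's spring bar back, the prongs passing either side of the link's upright tab, until the link springs up from under the bar. Then draw the fork out and lay it down on the table, clear of the hinge; touch the hinge with the fork only, never with the gripper.

Things in the scene. Friction and masses are not known exactly. Their poses are not given: they have to be found in the camera images.
- hinge_bracket: Fixed steel bracket, base 130x100 mm, x -75 to 55 mm; two cheeks (x -24 to 48, 68 high), inner faces at y -34/+34 mm. Origin on the table, midway between the cheeks under the bar; z up, +x = direction of pressing, away from robot. The gap is open above and at -x: the fork, held level, comes down or in there, in front of the bar at its height; all but the link's tab there is under 35 mm.
- spring_bar (a joint): Aluminium bar across the gap between the cheeks, 10 mm thick (bracket x -5 to 5 mm at rest), 18 mm high (z 36 to 54 mm). Slides along bracket +x: 0 at rest, 0.022 m hard stop. Spring: 4 N at rest, plus 0.3 N per mm. The link comes free at 8 to 9 mm; press about 14 mm.
- link (a joint): Steel link 14 mm wide at y 0, rad: 0 flat (hinge pin at bracket x -48 mm, nose under the bar), 0.75 sprung up. Its upright tab stands before the bar (x -22 to -10 mm, top z 63 mm). Springs up by itself, back between the prongs, once the bar is pressed, and stays up when the bar returns.
- fork_tool: Forked lever lying flat, 0.16 kg: black handle 20 mm wide, 16 high; steel fork 48 wide, z 3 to 13 mm; two 9 mm prongs, gap 30 wide, 65 long. Origin: underside of the handle at the balance point, where to grip across it; x to the prong tips 125 mm ahead (tail 78 mm behind), z up. Points away from robot. A like lever with solid blade lies near: wrong one.

How it is judged:
By the outcome, as a careful person would: the job done as asked, in the order asked, and still so for the second after the job is handed in, with the robot touching nothing.
It also fails if it takes over 51 s, if anything falls off the work surface, if the arm or the gripper's body presses on something with over 40 N, if the wrist force passes 120 N, or if a joint passes its speed limit or range.

### The arm

A 6-joint arm with a two-finger parallel gripper is mounted at the origin on a cart in front of the work surface, level with it; the furniture and walls round the work are solid. World frame = base frame: x ahead of the robot, y to its left, z up, the work surface at z = 0. Lengths are in m, angles in rad, forces in N, time in s.
With the tool pointing down it reaches from about 0.4 to 0.825 m from the base axis. Payload 7 kg.
Tool frame: the origin (TCP) lies at the centre of the arm's flange, where the gripper is bolted on; the fingertips stand 178 mm ahead of it and the grasp point (between the pads) lies 159 mm ahead of it (tips_ahead is the distance from the TCP to the fingertips, in m); z points along the fingers, y is the direction in which the jaws open and shut (so a half turn about z gives the same grasp; the last joint's range is limited). The gripper opens to 88 mm and grips with 3 to 60 N. Pads are 19 mm wide; open, the fingers measure 130 mm over their backs; the gripper's body (78 mm by 193 mm) begins 47 mm behind the grasp point.
Start: joints at [-0.872, 0.359, 0.012, 0, -1.224, -0.288], TCP at [0.27, -0.619, 0.405] pointing down, gripper open.
Joint ranges: [-3.07, 3.07], [-1.43, 2.12], [-1.02, 1.25], [-3.03, 1.67], [-3.05, -0], [-3.03, 3.03]. Speed limits (rad/s): [2.39, 2.39, 3.01, 3.14, 3.14, 3.14].

### API

Orientations are given as a 3x3 rotation matrix whose columns are the frame's x, y, z axes.
In Python, from station import observe, get_image, camera_model, sign_off, search_frame, tips_ahead gives the robot as it stands.
- The arm moves only by the tool servo_tool, never from a script. Its argument "deltas" is a list of rows, each a list of 7 numbers: the opening, from 0 (shut) to 1 (fully open), then the shift along the tool's x, y, z in mm, then the turn, a rotation vector about the tool's x, y, z in rad. In form: [[claw, x, y, z, ax, ay, az], ...]. A call has 1 to 20 rows; each row is the pose to reach, as a shift and turn from the pose commanded when the call began, along the tool's axes at that moment; what a row does not reach only later rows make up. A row lasts 1/12 s, in which the tool goes at most 41.7 mm and 7.16 degrees, less where a joint would pass 70% of its speed; a pose out of reach is approached as far as the arm can. A call with a gripper value outside its range is refused whole. The fingers move at their own pace and stop on an object; "newtons" is the grip in N (left out, the last holds). Time passes only in rows, so rows that repeat a pose let the fingers close. It gives the time, the measured TCP pose, the force and the opening at its end, in the units of the state.
- observe(): the state, without advancing time (a new reading comes with each control period).
- get_image(name): name is "scene" or "top" or "wrist"; returns the picture (480x640x3 uint8, red, green, blue); there is no depth.
- camera_model(name): a dict with "fx", "fy", "cx", "cy" (pixels), "xyz" and "rotation" of the camera in the world; the wrist camera has in their place "hand_eye" (4x4, takes a point from camera to tool coordinates, whose origin is the TCP and whose axes are the flange's). Camera axes: x right, y down, z forward; pixel columns grow to the right and rows downward; lengths in m; the calibration is good to about 2 mm. A picture is of the moment at which its call begins: read the wrist's pose just before it. camera_model takes no time and is no camera call.
- sign_off(): hands the job in, once; it reports no verdict.
Trained networks look in the newest picture that a camera, given by its name, has taken for a name from the list of things; names that differ only in an ending like _2 or _b are one class to them, and where a whole thing is asked for, a point or a joint stands for the part that bears it (a point fixed in the world has none). Each returns a list of dicts, best first, with "score" (0 to 1); they miss things now and then, are a little off and sometimes report something else, mostly with a low value. They report only what shows in the picture. A call takes as long as a camera call.
- search_frame(camera, label): "extent" ([centre column, centre row, width, height] in pixels, round what is visible of it).
The state is a dict: "time_s": time; "joints": joint angles; "qvel": joint speeds; "joint_torque": joint torques, N m; "tcp_pos": TCP position; "orientation": TCP orientation; "force": force on the tool from outside, world axes, zero at the start; "moment": the same for the moment, N m; "opening": finger opening in m.
Only numpy, scipy, OpenCV 4.12 (cv2) and the standard library are available. Lean on these libraries where they do the work, as an engineer would, in place of code of your own. Each camera call takes 0.05 s, during which the arm holds its last target. There are 200 camera calls.

## Working session

There is one attempt and no reset: what is moved stays moved. The work goes in short steps, Python scripts to look and compute and a tool call to move; the robot and the scene stay as the last step left them, time stands still between calls to the robot, and variables do not carry over. Pictures are saved under pics/ and viewed, about 8 in all and at most 12, crops included, and the job is handed in when it is done.

Besides the shell and the picture viewer there is one more tool, called after ">>>" in YAML: its name, and indented under it one key for each argument. servo_tool: Moves the arm, as the interface text tells. Its arguments: {"type":"object","properties":{"deltas":{"type":"array","items":{"type":"array","items":{"type":"number"}}},"newtons":{"type":"number"}},"required":["deltas"]}

```bash
mkdir -p pics
python3 - <<'E'
from station import *
import cv2
for n in ["scene","top"]:
    im=get_image(n); cv2.imwrite(f"pics/{n}0.png",im[:,:,::-1])
    m=camera_model(n); print(n,m)
    for l in ["fork_tool","hinge_bracket","spring_bar","link"]:
        print(l,[(round(d['score'],2),[round(v) for v in d['extent']]) for d in search_frame(n,l)[:3]])
s=observe(); print(s['time_s'],s['tcp_pos'],s['orientation'],s['opening'])
E
```

```text
scene {'fx': 567.5814200544029, 'fy': 567.5814200544029, 'cx': 327.0628511743033, 'cy': 244.35893131872845, 'xyz': array([-0.12745835,  0.59995198,  0.41572574]), 'rotation': array([[-0.47344642, -0.33342297,  0.81527763],
       [-0.88054682,  0.20232083, -0.42860655],
       [-0.02204038, -0.92081236, -0.38938261]])}
fork_tool [(0.63, [202, 342, 72, 79]), (0.49, [388, 242, 86, 68])]
hinge_bracket [(0.92, [388, 242, 87, 67])]
spring_bar [(0.89, [380, 233, 40, 28])]
link [(0.79, [391, 236, 25, 29])]
top {'fx': 516.0424356281433, 'fy': 516.0424356281433, 'cx': 318.2821657558305, 'cy': 242.64965844490246, 'xyz': array([0.3970017 , 0.26433522, 0.89944096]), 'rotation': array([[-0.0103617 , -0.98432698,  0.17604837],
       [-0.99982629,  0.00747088, -0.01707548],
       [ 0.01549262, -0.17619472, -0.98423341]])}
fork_tool [(0.83, [206, 262, 28, 119])]
hinge_bracket [(0.65, [416, 190, 61, 80])]
spring_bar [(0.73, [414, 176, 50, 29]), (0.34, [416, 190, 61, 78])]
link [(0.64, [420, 200, 13, 30])]
0.5 [ 0.26953257 -0.61882434  0.4046668 ] [[-9.16796383e-01 -3.99354971e-01 -4.01239162e-06]
 [-3.99354971e-01  9.16796383e-01 -3.91948738e-06]
 [ 5.24381289e-06 -1.99100331e-06 -1.00000000e+00]] 0.08768197687362489
```

View pics/top0.png

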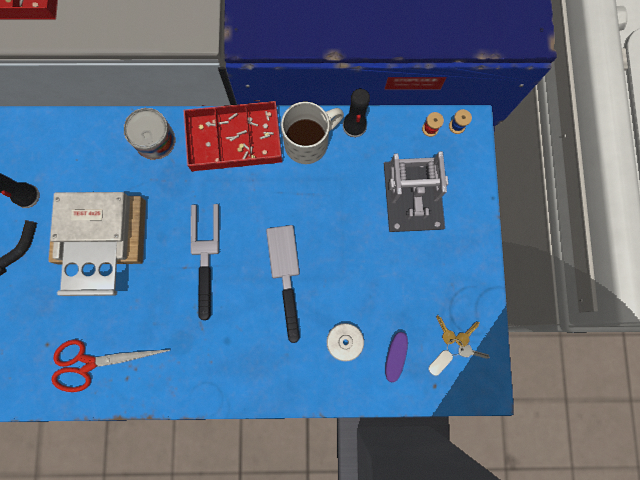

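View pics/scene0.png

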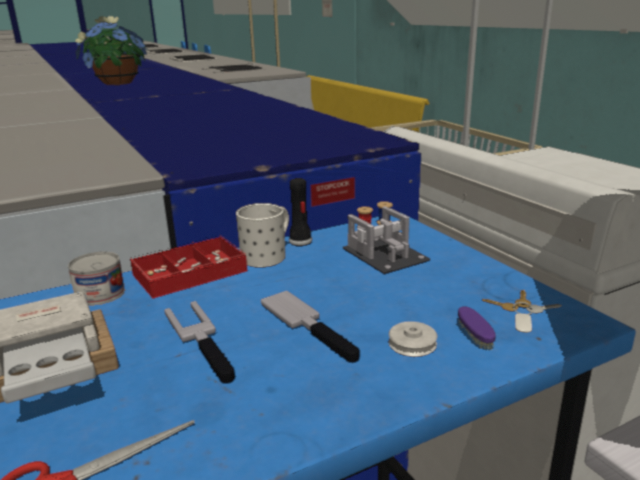

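The top view shows the fork with its prong tips near (195/214, 205) and tail near (204, 318). The solid blade is at (284, 285), and the hinge at (416, 190) opens towards the robot. Next I'll enlarge both to get accurate points.

Run:
```python
import cv2,numpy as np
im=cv2.imread("pics/top0.png")
a=cv2.resize(im[195:325,170:240],None,fx=4.5,fy=4.5,interpolation=cv2.INTER_CUBIC)
b=cv2.resize(im[145:240,375:460],None,fx=5.5,fy=5.5,interpolation=cv2.INTER_CUBIC)
c=np.zeros((590,800,3),np.uint8); c[:a.shape[0],:a.shape[1]]=a; c[:b.shape[0],325:325+b.shape[1]]=b
cv2.imwrite("pics/crop0.png",c)
```

```text
(no output)
```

View pics/crop0.png

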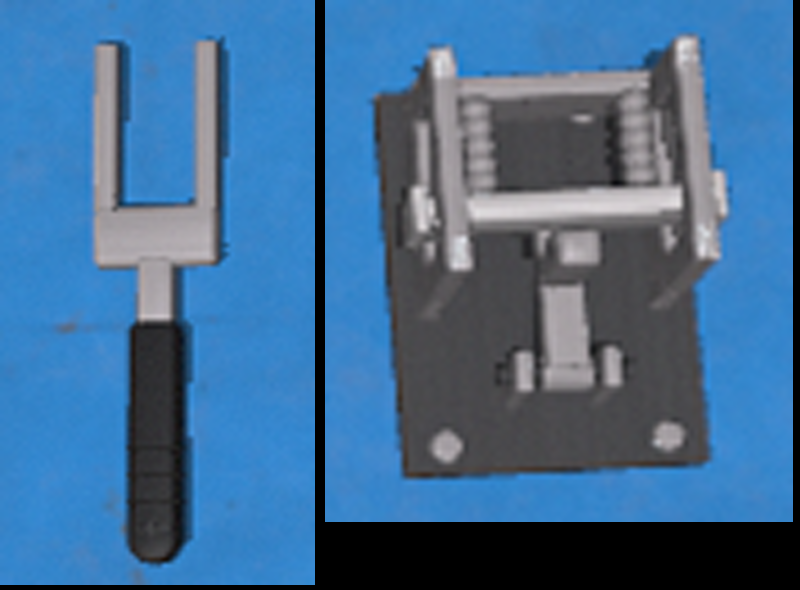

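Left crop: fork outer tips at (96,44) and (219,40), tail at (155,562). Right crop: base front corners at (405,476) and (708,461), cheek tops, tab top near (580,247), and bar ends near (470,205) and (683,198).

```bash
cat > h.py <<'E'
import numpy as np
from station import camera_model
def world(px,z,n="top"):
    m=camera_model(n); d=m["rotation"]@np.array([(px[0]-m["cx"])/m["fx"],(px[1]-m["cy"])/m["fy"],1])
    return m["xyz"]+d*(z-m["xyz"][2])/d[2]
def proj(P,n="top"):
    m=camera_model(n); c=m["rotation"].T@(np.asarray(P)-m["xyz"]); return np.array([m["fx"]*c[0]/c[2]+m["cx"],m["fy"]*c[1]/c[2]+m["cy"]])
E
python3 - <<'E'
from h import *
np.set_printoptions(precision=4,suppress=True)
F=lambda u,v:(170+(u+.5)/4.5-.5,195+(v+.5)/4.5-.5)
H=lambda u,v:(375+(u-325+.5)/5.5-.5,145+(v+.5)/5.5-.5)
print("fork")
for n,p,z in [("tipL",(96,44),.013),("tipR",(219,40),.013),("rearL",(95,266),.013),("rearR",(219,264),.013),("innL",(120,207),.013),("innR",(195,204),.013),("handleL",(131,324),.016),("handleR",(184,324),.016),("tail",(155,562),.006),("tailmid",(156,545),.016)]:
    print(n,world(F(*p),z))
print("hinge")
for n,p,z in [("nearL",(405,476),.004),("nearR",(708,461),.004),("farL",(376,96),.004),("cheekLfront",(460,249),.068),("cheekRfront",(707,238),.068),("cheekLback",(440,47),.068),("cheekRback",(686,36),.068),("tab back mid",(578,232),.063),("tab front mid",(579,256),.063),("barL front-top",(470,207),.054),("barR ft",(682,200),.054),("linkpin",(568,375),.02)]:
    print(n,world(H(*p),z))
E
```

```text
fork
tipL [0.6257 0.4726 0.013 ]
tipR [0.627  0.4246 0.013 ]
rearL [0.5378 0.4701 0.013 ]
rearR [0.5382 0.4225 0.013 ]
innL [0.5608 0.4612 0.013 ]
innR [0.5617 0.4324 0.013 ]
handleL [0.5147 0.455  0.016 ]
handleR [0.5146 0.4348 0.016 ]
tail [0.425  0.4453 0.006 ]
tailmid [0.431  0.4431 0.016 ]
hinge
nearL [0.577  0.1229 0.004 ]
nearR [0.5812 0.0245 0.004 ]
farL [0.7051 0.1281 0.004 ]
cheekLfront [0.6343 0.1138 0.068 ]
cheekRfront [0.6374 0.0382 0.068 ]
cheekLback [0.6987 0.1175 0.068 ]
cheekRback [0.7019 0.0413 0.068 ]
tab back mid [0.6409 0.0765 0.063 ]
tab front mid [0.6333 0.0765 0.063 ]
barL front-top [0.6518 0.1076 0.054 ]
barR ft [0.6537 0.0416 0.054 ]
linkpin [0.6062 0.0721 0.02  ]
```

Sizes agree: fork width 48, length 201 against 203, base 128 × 98. Estimates:
- **Fork:** origin (0.5014, 0.4455), yaw 0.025.
- **Hinge:** origin (0.656, 0.077), yaw 0.042.

```bash
cat >> h.py <<'E'
from station import observe
from scipy.spatial.transform import Rotation as Ro
np.set_printoptions(precision=4,suppress=True)
def down(yaw): # tool x opposite to heading yaw, z down
    c,s=np.cos(yaw),np.sin(yaw); return np.array([[-c,-s,0],[-s,c,0],[0,0,-1.]])
def delta(targets):
    s=observe(); R=s["orientation"]; p=s["tcp_pos"]; print("now",s["time_s"],p,"yaw",np.arctan2(-R[1,0],-R[0,0]),"F",s["force"],"open",s["opening"])
    for q,yaw in targets:
        print(q,(R.T@(np.array(q)-p)*1000).round(1),Ro.from_matrix(R.T@down(yaw)).as_rotvec().round(4))
E
python3 - <<'E'
from h import *
delta([((.45,-.1,.38),.025),((.5014,.4455,.30),.025)])
E
```

```text
now 0.5 [ 0.2695 -0.6188  0.4047] yaw 0.4108131691909036 F [ 0.578  -0.0205  0.4389] open 0.08768197687362489
(0.45, -0.1, 0.38) [-372.6  403.6   24.7] [-0.     -0.      0.3858]
(0.5014, 0.4455, 0.3) [-637.6  883.2  104.7] [-0.     -0.      0.3858]
```

>>> servo_tool:
  deltas:
    - [1,-372.6,403.6,24.7,0,0,0.3858]
    - [1,-372.6,403.6,24.7,0,0,0.3858]
    - [1,-372.6,403.6,24.7,0,0,0.3858]
    - [1,-372.6,403.6,24.7,0,0,0.3858]
    - [1,-372.6,403.6,24.7,0,0,0.3858]
    - [1,-372.6,403.6,24.7,0,0,0.3858]
    - [1,-372.6,403.6,24.7,0,0,0.3858]
    - [1,-372.6,403.6,24.7,0,0,0.3858]
    - [1,-372.6,403.6,24.7,0,0,0.3858]
    - [1,-372.6,403.6,24.7,0,0,0.3858]
    - [1,-372.6,403.6,24.7,0,0,0.3858]
    - [1,-372.6,403.6,24.7,0,0,0.3858]
    - [1,-372.6,403.6,24.7,0,0,0.3858]
    - [1,-372.6,403.6,24.7,0,0,0.3858]
    - [1,-637.6,883.2,104.7,0,0,0.3858]
    - [1,-637.6,883.2,104.7,0,0,0.3858]
    - [1,-637.6,883.2,104.7,0,0,0.3858]
    - [1,-637.6,883.2,104.7,0,0,0.3858]
    - [1,-637.6,883.2,104.7,0,0,0.3858]
    - [1,-637.6,883.2,104.7,0,0,0.3858]

```text
time_s: 2.17
tcp_pos: [0.4729, 0.1482, 0.344]
orientation: [[-1.0, -0.025, 0.001], [-0.025, 1.0, 0.001], [-0.001, 0.001, -1.0]]
force: [2.0, 0.1, 0.0]
opening: 0.0876
```

Run:
```python
from h import *
delta([((.5014,.4455,.30),.025)])
```

```text
now 2.1667 [0.4729 0.1482 0.344 ] yaw 0.025289173101977324 F [1.9902 0.143  0.0077] open 0.08764147600126801
(0.5014, 0.4455, 0.3) [-36.  296.4  44.3] [0.0006 0.0009 0.0003]
```

>>> servo_tool:
  deltas:
    - [1,-36,290,44,0,0,0]
    - [1,-36,290,44,0,0,0]
    - [1,-36,290,44,0,0,0]
    - [1,-36,290,44,0,0,0]
    - [1,-36,290,44,0,0,0]
    - [1,-36,290,44,0,0,0]
    - [1,-36,290,44,0,0,0]
    - [1,-36,290,44,0,0,0]
    - [1,-36,290,44,0,0,0]
    - [1,-36,290,44,0,0,0]
    - [1,-36,290,44,0,0,0]

```text
time_s: 3.08
tcp_pos: [0.5019, 0.4361, 0.3]
orientation: [[-1.0, -0.024, -0.0], [-0.024, 1.0, -0.0], [0.0, -0.0, -1.0]]
force: [-0.9, -0.8, 0.5]
opening: 0.0878
```

Run:
```python
from h import *
from station import get_image
import cv2
delta([((.5014,.4455,.18),.025)])
s=observe(); im=get_image("wrist")[:,:,::-1].copy(); cv2.imwrite("pics/w1.png",im)
m=camera_model("wrist"); T=np.eye(4);T[:3,:3]=s["orientation"];T[:3,3]=s["tcp_pos"]; C=np.linalg.inv(T@m["hand_eye"])
y=.025;Rz=np.array([[np.cos(y),-np.sin(y),0],[np.sin(y),np.cos(y),0],[0,0,1]])
for q in [(.125,.024,.013),(.125,-.024,.013),(0,.01,.016),(0,-.01,.016),(-.078,0,.008)]:
    c=C@np.append(Rz@np.array(q)+[.5014,.4455,0],1); u=(m["fx"]*c[0]/c[2]+m["cx"],m["fy"]*c[1]/c[2]+m["cy"]); print(q,u)
    cv2.drawMarker(im,tuple(int(round(v)) for v in u),(0,0,255),cv2.MARKER_CROSS,12,1)
cv2.imwrite("pics/w1m.png",im)
```

```text
now 3.0833 [0.5019 0.4361 0.3   ] yaw 0.024444880270458564 F [-0.9454 -0.8181  0.5352] open 0.08781981643342987
(0.5014, 0.4455, 0.18) [  0.3   9.4 120. ] [-0.0002 -0.0002 -0.0006]
(0.125, 0.024, 0.013) (np.float64(366.59714437667924), np.float64(392.96398238030787))
(0.125, -0.024, 0.013) (np.float64(304.9499863046748), np.float64(393.0645737676904))
(0, 0.01, 0.016) (np.float64(351.6314491517356), np.float64(238.81669371893588))
(0, -0.01, 0.016) (np.float64(322.63316366030324), np.float64(238.86205170660406))
(-0.078, 0, 0.008) (np.float64(337.6162109720629), np.float64(121.20193745146342))
```

View pics/w1m.png

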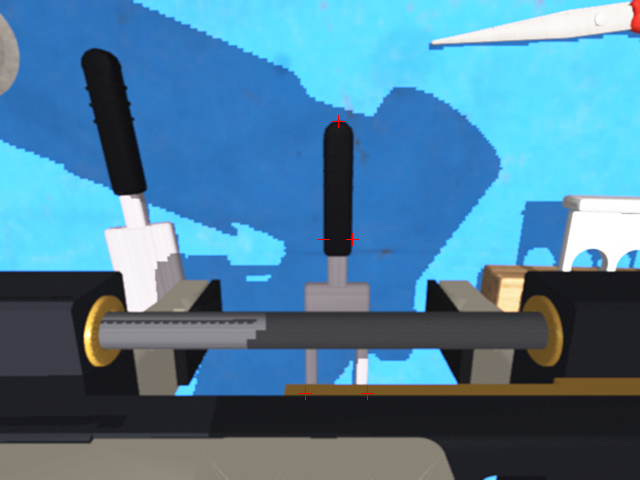

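The wrist view confirms the model: markers land on the tail (338,121) and the handle's edges (323/352, 239). I'll descend and grip.

>>> servo_tool:
  deltas:
    - [1,0,9,40,0,0,0]
    - [1,0,9,80,0,0,0]
    - [1,0,9,110,0,0,0]
    - [1,0,9,119,0,0,0]
    - [1,0,9,119,0,0,0]
    - [0,0,9,119,0,0,0]
    - [0,0,9,119,0,0,0]
    - [0,0,9,119,0,0,0]
    - [0,0,9,119,0,0,0]
    - [0,0,9,119,0,0,0]
    - [0,0,9,119,0,0,0]
    - [0,0,9,119,0,0,0]
    - [0,0,9,119,0,0,0]
  newtons: 50

```text
time_s: 4.22
tcp_pos: [0.5017, 0.4461, 0.1809]
orientation: [[-1.0, -0.025, 0.0], [-0.025, 1.0, 0.0], [-0.0, 0.0, -1.0]]
force: [-0.8, 0.4, 0.0]
opening: 0.0398
```

Run:
```python
from h import *
delta([((.5014,.4455,.18),.025)])
```

```text
now 4.2167 [0.5017 0.4461 0.1809] yaw 0.02497201294116828 F [-0.8113  0.3553  0.0247] open 0.03981469517320009
(0.5014, 0.4455, 0.18) [ 0.3 -0.6  0.9] [ 0.  0. -0.]
```

>>> servo_tool:
  deltas:
    - [0,0,0,0,0,0,0]
    - [0,0,0,0,0,0,0]
    - [0,0,0,0,0,0,0]
    - [0,0,0,0,0,0,0]
    - [0,0,0,0,0,0,0]
    - [0,0,0,0,0,0,0]
    - [0,0,0,0,0,0,0]
    - [0,0,0,0,0,0,0]
    - [0,0,0,-10,0,0,0]
    - [0,0,0,-30,0,0,0]
    - [0,0,0,-60,0,0,0]
    - [0,0,0,-100,0,0,0]
    - [0,0,0,-120,0,0,0]
    - [0,0,0,-120,0,0,0]
    - [0,0,0,-120,0,0,0]

```text
time_s: 5.47
tcp_pos: [0.5017, 0.4462, 0.3031]
orientation: [[-1.0, -0.025, 0.002], [-0.025, 1.0, 0.003], [-0.002, 0.003, -1.0]]
force: [-2.0, -0.4, -2.5]
opening: 0.0194
```

Run:
```python
from h import *
y=.042; o=np.array([.656,.077]); d=np.array([np.cos(y),np.sin(y)])
T=[]
for x,z in [(-.225,.30),(-.225,.218),(-.137,.218)]: # tool origin x in bracket
    q=o+(x+.0003)*d; T.append(((q[0],q[1],z),y))
delta(T)
```

```text
now 5.4667 [0.5017 0.4462 0.3031] yaw 0.024879538546592833 F [-1.9873 -0.3717 -2.5495] open 0.019441403059494315
(np.float64(0.4314981562684592), np.float64(0.06756537435089094), 0.3) [  79.6 -376.7    1.8] [ 0.003   0.0018 -0.0171]
(np.float64(0.4314981562684592), np.float64(0.06756537435089094), 0.218) [  79.8 -377.    83.8] [ 0.003   0.0018 -0.0171]
(np.float64(0.5194205516773404), np.float64(0.07126028782272716), 0.218) [  -8.2 -375.5   84. ] [ 0.003   0.0018 -0.0171]
```

>>> servo_tool:
  deltas:
    - [0,7,-30,0,0,0,-0.017]
    - [0,14,-68,0,0,0,-0.017]
    - [0,22,-106,0,0,0,-0.017]
    - [0,30,-144,0,0,0,-0.017]
    - [0,38,-182,0,0,0,-0.017]
    - [0,46,-220,0,0,0,-0.017]
    - [0,54,-258,0,0,0,-0.017]
    - [0,62,-296,0,0,0,-0.017]
    - [0,70,-334,0,0,0,-0.017]
    - [0,76,-362,0,0,0,-0.017]
    - [0,80,-377,0,0,0,-0.017]
    - [0,80,-377,0,0,0,-0.017]
    - [0,80,-377,0,0,0,-0.017]
    - [0,80,-377,0,0,0,-0.017]

```text
time_s: 6.63
tcp_pos: [0.4311, 0.0672, 0.3004]
orientation: [[-0.999, -0.042, -0.001], [-0.042, 0.999, -0.0], [0.001, -0.0, -1.0]]
force: [-0.3, 0.2, -0.7]
opening: 0.0193
```

Run:
```python
from h import *
from station import get_image
import cv2
y=.042; o=np.array([.656,.077]); d=np.array([np.cos(y),np.sin(y)])
T=[]
for x,z in [(-.225,.218),(-.15,.218)]:
    q=o+(x+.0003)*d; T.append(((q[0],q[1],z),y))
delta(T)
im=get_image("top")[:,:,::-1]; 
cv2.imwrite("pics/t2.png",cv2.resize(im[120:340,300:520],None,fx=2.7,fy=2.7,interpolation=cv2.INTER_CUBIC))
```

```text
now 6.6333 [0.4311 0.0672 0.3004] yaw 0.041525628780515446 F [-0.3281  0.2275 -0.7385] open 0.019276957335423412
(np.float64(0.4314981562684592), np.float64(0.06756537435089094), 0.218) [-0.5  0.4 82.4] [-0.0004 -0.0008 -0.0005]
(np.float64(0.5064320159919374), np.float64(0.07071444833256954), 0.218) [-75.5   0.4  82.3] [-0.0004 -0.0008 -0.0005]
```

View pics/t2.png

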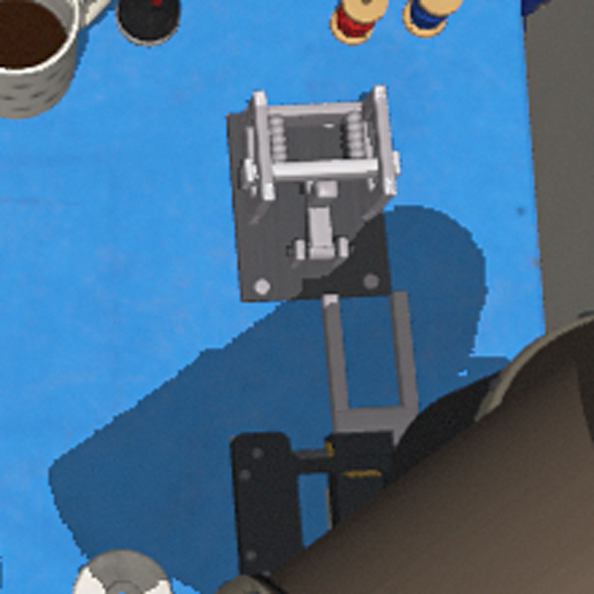

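The fork is held level and straight: prong tips at (330,298) and (402,294) in the crop, pointing at the hinge. I'll descend, advance to short of the tab, and check the prong alignment there.

>>> servo_tool:
  deltas:
    - [0,0,0,25,0,0,0]
    - [0,0,0,55,0,0,0]
    - [0,0,0,75,0,0,0]
    - [0,0,0,82,0,0,0]
    - [0,0,0,82,0,0,0]
    - [0,-15,0,82,0,0,0]
    - [0,-35,0,82,0,0,0]
    - [0,-50,0,82,0,0,0]
    - [0,-55,0,82,0,0,0]
    - [0,-55,0,82,0,0,0]
    - [0,-55,0,82,0,0,0]

```text
time_s: 7.6
tcp_pos: [0.4858, 0.0695, 0.2193]
orientation: [[-0.999, -0.042, -0.0], [-0.042, 0.999, 0.0], [0.0, 0.0, -1.0]]
force: [-0.6, -0.5, -2.4]
opening: 0.0195
```

Run:
```python
from h import *
from station import get_image
import cv2
y=.042; o=np.array([.656,.077]); d=np.array([np.cos(y),np.sin(y)]); l=np.array([-d[1],d[0]])
q=o-.1067*d
delta([((q[0],q[1],.218),y)])
s=observe(); p=s["tcp_pos"]
im=get_image("top")[:,:,::-1]; sc=get_image("scene")[:,:,::-1]
a=cv2.resize(im[150:250,370:460],None,fx=5.5,fy=5.5,interpolation=cv2.INTER_CUBIC)
b=cv2.resize(sc[190:290,335:405],None,fx=4.3,fy=4.3,interpolation=cv2.INTER_CUBIC)
for sg in(1,-1):
  for X in (.125,):
    w=np.append(p[:2]+(X-.0003)*d+sg*.024*l,p[2]-.181+.013)
    u=(proj(w)-[370,150]+.5)*5.5-.5; cv2.drawMarker(a,tuple(int(round(v)) for v in u),(0,0,255),cv2.MARKER_CROSS,14,1)
c=np.zeros((560,800,3),np.uint8); c[:a.shape[0],:a.shape[1]]=a; c[:b.shape[0],497:497+b.shape[1]]=b
cv2.imwrite("pics/t3.png",c)
```

```text
now 7.6 [0.4858 0.0695 0.2193] yaw 0.04164219359890632 F [-0.6066 -0.491  -2.3903] open 0.019479610409369134
(np.float64(0.5493940955667317), np.float64(0.0725199174153986), 0.218) [-63.6   0.3   1.3] [ 0.0002 -0.     -0.0004]
```

View pics/t3.png

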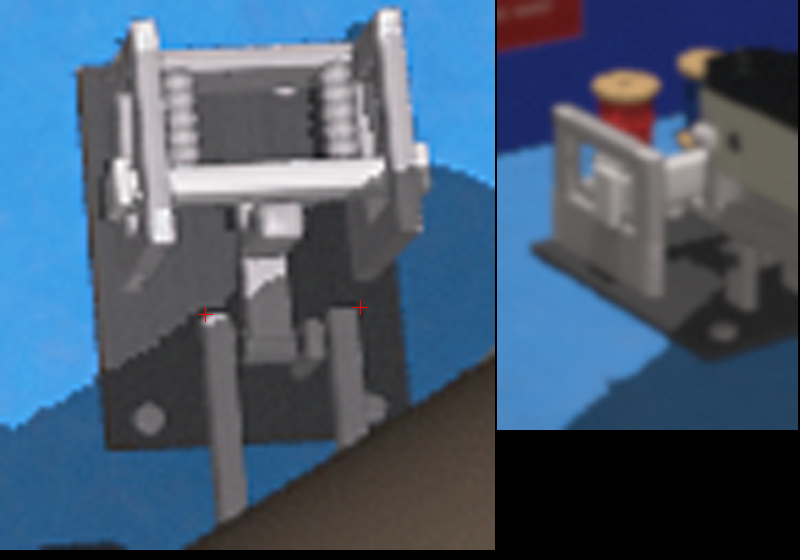

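Predicted tip markers match the prong corners (205,315)/(360,308). The tab (258–302) sits centred between the prongs' inner edges (232/330). Pressing now.

>>> servo_tool:
  deltas:
    - [0,-8,0,1,0,0,0]
    - [0,-18,0,1,0,0,0]
    - [0,-26,0,1,0,0,0]
    - [0,-32,0,1,0,0,0]
    - [0,-37,0,1,0,0,0]
    - [0,-40,0,1,0,0,0]
    - [0,-43,0,1,0,0,0]
    - [0,-46,0,1,0,0,0]
    - [0,-49,0,1,0,0,0]
    - [0,-51,0,1,0,0,0]
    - [0,-53,0,1,0,0,0]
    - [0,-55,0,1,0,0,0]
    - [0,-55,0,1,0,0,0]
    - [0,-55,0,1,0,0,0]
    - [0,-55,0,1,0,0,0]
    - [0,-55,0,1,0,0,0]

```text
time_s: 9.03
tcp_pos: [0.5391, 0.0713, 0.2168]
orientation: [[-0.999, -0.041, -0.005], [-0.041, 0.999, -0.001], [0.005, -0.001, -1.0]]
force: [-8.0, 1.8, 0.9]
opening: 0.0198
```

Run:
```python
from h import *
from station import get_image
import cv2
delta([])
im=get_image("top")[:,:,::-1]; sc=get_image("scene")[:,:,::-1]
a=cv2.resize(im[150:250,370:460],None,fx=5.5,fy=5.5,interpolation=cv2.INTER_CUBIC)
b=cv2.resize(sc[190:290,335:405],None,fx=4.3,fy=4.3,interpolation=cv2.INTER_CUBIC)
c=np.zeros((560,800,3),np.uint8); c[:a.shape[0],:a.shape[1]]=a; c[:b.shape[0],497:497+b.shape[1]]=b
cv2.imwrite("pics/t4.png",c)
```

```text
now 9.0333 [0.5391 0.0713 0.2168] yaw 0.041299442675896095 F [-8.0234  1.8029  0.8738] open 0.019750122615865413
```

View pics/t4.png

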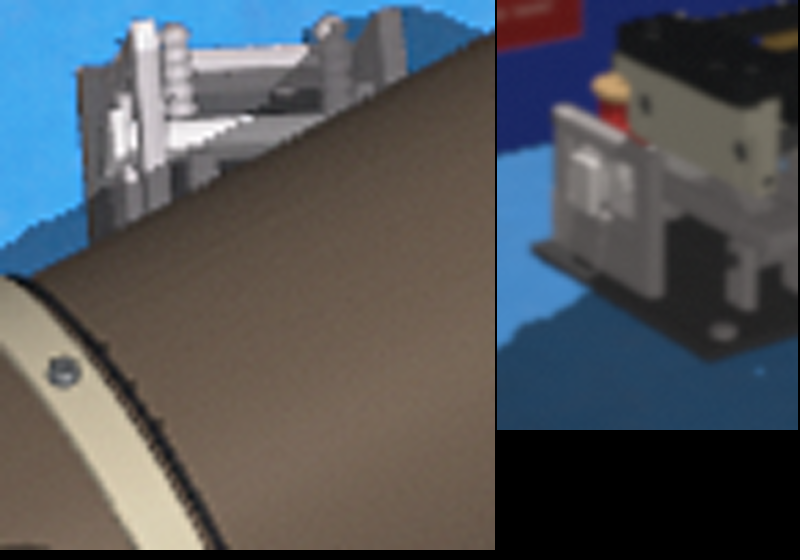

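The bar has moved back (front edge about row 190 to about row 130). The 8 N reading fits a press of about 13 mm. The arm hides the link, so I'll draw straight out and look.

>>> servo_tool:
  deltas:
    - [0,4,0,0,0,0,0]
    - [0,10,0,0,0,0,0]
    - [0,18,0,0,0,0,0]
    - [0,28,0,0,0,0,0]
    - [0,42,0,0,0,0,0]
    - [0,60,0,0,0,0,0]
    - [0,80,0,0,0,0,0]
    - [0,98,0,0,0,0,0]
    - [0,107,0,0,0,0,0]
    - [0,107,0,0,0,0,0]
    - [0,107,0,0,0,0,0]
    - [0,107,0,-40,0,0,0]
    - [0,107,0,-80,0,0,0]
    - [0,107,0,-100,0,0,0]
    - [0,107,0,-100,0,0,0]

```text
time_s: 10.38
tcp_pos: [0.4367, 0.0684, 0.323]
orientation: [[-0.999, -0.043, 0.009], [-0.043, 0.999, 0.004], [-0.009, 0.004, -1.0]]
force: [0.4, 0.3, -1.8]
opening: 0.0193
```

Run:
```python
from h import *
from station import get_image
import cv2
delta([((.50,.44,.32),.025),((.50,.44,.184),.025)])
im=get_image("top")[:,:,::-1]; sc=get_image("scene")[:,:,::-1]
a=cv2.resize(im[150:250,370:460],None,fx=5.5,fy=5.5,interpolation=cv2.INTER_CUBIC)
b=cv2.resize(sc[190:290,335:405],None,fx=4.3,fy=4.3,interpolation=cv2.INTER_CUBIC)
c=np.zeros((560,800,3),np.uint8); c[:a.shape[0],:a.shape[1]]=a; c[:b.shape[0],497:497+b.shape[1]]=b
cv2.imwrite("pics/t5.png",c)
```

```text
now 10.3833 [0.4367 0.0684 0.323 ] yaw 0.0429201595144715 F [ 0.4009  0.2693 -1.7649] open 0.01925425910808371
(0.5, 0.44, 0.32) [-79.2 368.6   5.1] [0.0038 0.0089 0.0179]
(0.5, 0.44, 0.184) [-77.9 368.1 141.1] [0.0038 0.0089 0.0179]
```

View pics/t5.png

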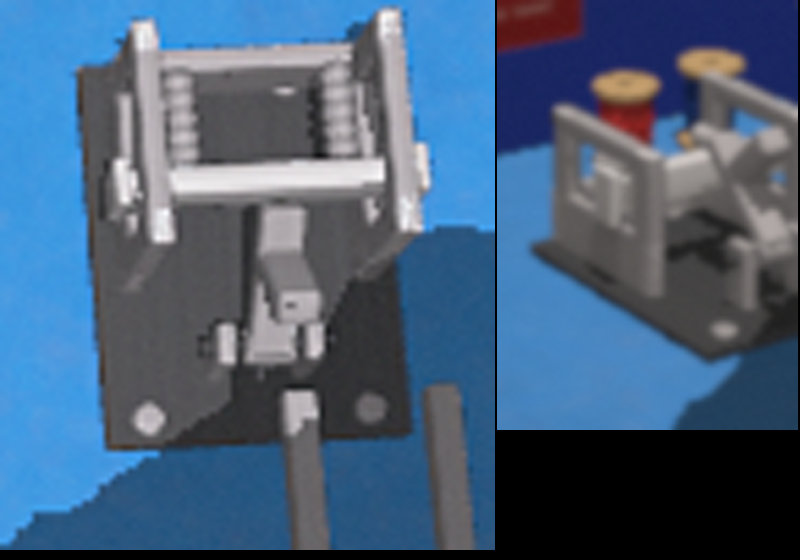

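The link is up (tab leaning back at (295,300)), the bar is back at rest, and the fork is clear. I'll lay the fork back at its original free spot.

>>> servo_tool:
  deltas:
    - [0,-6,30,0,0,0,0.018]
    - [0,-14,68,0,0,0,0.018]
    - [0,-22,106,0,0,0,0.018]
    - [0,-30,144,0,0,0,0.018]
    - [0,-38,182,0,0,0,0.018]
    - [0,-46,220,0,0,0,0.018]
    - [0,-54,258,0,0,0,0.018]
    - [0,-62,296,0,0,0,0.018]
    - [0,-70,330,0,0,0,0.018]
    - [0,-76,355,0,0,0,0.018]
    - [0,-79,368,0,0,0,0.018]
    - [0,-79,368,0,0,0,0.018]
    - [0,-79,368,0,0,0,0.018]
    - [0,-79,368,30,0,0,0.018]
    - [0,-79,368,70,0,0,0.018]
    - [0,-79,368,100,0,0,0.018]
    - [0,-79,368,120,0,0,0.018]
    - [0,-79,368,120,0,0,0.018]
    - [0,-79,368,120,0,0,0.018]

```text
time_s: 12.07
tcp_pos: [0.4976, 0.437, 0.1968]
orientation: [[-1.0, -0.023, -0.002], [-0.023, 1.0, -0.003], [0.002, -0.003, -1.0]]
force: [0.4, -0.2, -0.9]
opening: 0.0198
```

Run:
```python
from h import *
delta([((.50,.44,.182),.025)])
```

```text
now 12.0667 [0.4976 0.437  0.1968] yaw 0.023311635185643678 F [ 0.367  -0.1744 -0.8551] open 0.019820361766545152
(0.5, 0.44, 0.182) [-2.5  3.  14.8] [-0.0029 -0.0017 -0.0017]
```

>>> servo_tool:
  deltas:
    - [0,0,0,4,0,0,0]
    - [0,0,0,8,0,0,0]
    - [0,0,0,11,0,0,0]
    - [0,0,0,13,0,0,0]
    - [0,0,0,15,0,0,0]
    - [0,0,0,15,0,0,0]
    - [0,0,0,15,0,0,0]

```text
time_s: 12.65
tcp_pos: [0.4976, 0.4384, 0.183]
orientation: [[-1.0, -0.024, 0.0], [-0.024, 1.0, 0.0], [-0.0, 0.0, -1.0]]
force: [-0.5, 0.6, -1.5]
opening: 0.0193
```

>>> servo_tool:
  deltas:
    - [0.2,0,0,0,0,0,0]
    - [0.3,0,0,0,0,0,0]
    - [0.6,0,0,0,0,0,0]
    - [0.6,0,0,0,0,0,0]
    - [0.6,0,0,0,0,0,0]
    - [0.6,0,0,0,0,0,0]
    - [0.6,0,0,0,0,0,0]
    - [0.6,0,0,-20,0,0,0]
    - [0.6,0,0,-50,0,0,0]
    - [0.6,0,0,-90,0,0,0]
    - [0.6,0,0,-130,0,0,0]
    - [0.6,0,0,-170,0,0,0]
    - [0.6,80,0,-190,0,0,0]
    - [0.6,80,0,-190,0,0,0]
    - [0.6,80,0,-190,0,0,0]
    - [0.6,80,0,-190,0,0,0]

```text
time_s: 13.98
tcp_pos: [0.4161, 0.4365, 0.3746]
orientation: [[-1.0, -0.026, 0.001], [-0.026, 1.0, 0.003], [-0.001, 0.003, -1.0]]
force: [-0.0, -0.3, -0.4]
opening: 0.0522
```

Run:
```python
from h import *
from station import get_image
import cv2
delta([])
im=get_image("scene")[:,:,::-1]; cv2.imwrite("pics/s6.png",im)
im=get_image("top")[:,:,::-1]; cv2.imwrite("pics/t6.png",im)
```

```text
now 13.9833 [0.4161 0.4365 0.3746] yaw 0.026414167729237353 F [-0.0257 -0.2889 -0.4184] open 0.052225874652774014
```

View pics/s6.png

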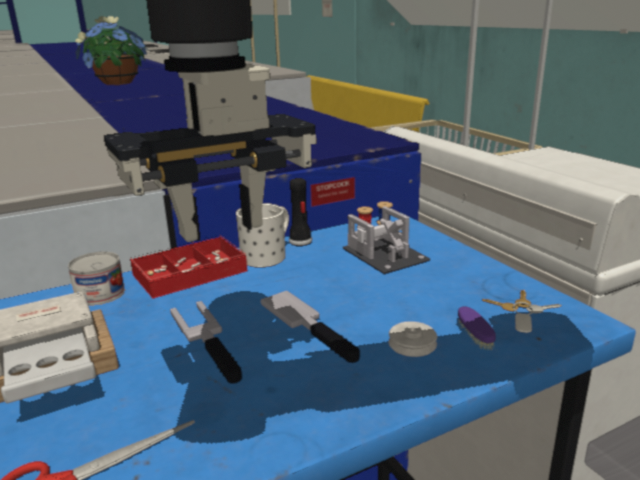

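View pics/t6.png

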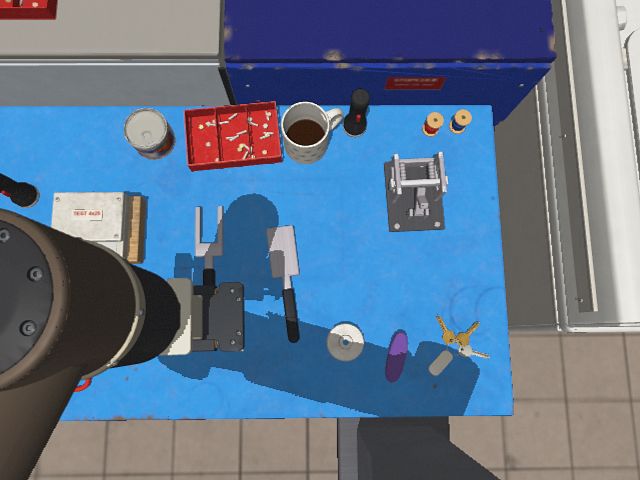

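The fork lies flat on the table at (209,230) in the top view, well clear of the hinge. The link is still up at (421,203), the gripper is empty and high, and nothing else has moved.

```bash
python3 -c "
from station import sign_off; print(sign_off())"
```

```text
the job is handed in; nothing more can be done
None
```

The hinge link is free and the job is handed in, at about 14 s of the 51 s allowed. I gripped the forked lever across its balance point and brought it in level, prongs either side of the tab. I then pressed the spring bar back with a reading of about 8 N, which corresponds to roughly 13 mm. After that I drew the fork straight out and laid it down near where it first lay.

- **Link:** the close-up after withdrawal showed it sprung up with the bar back at rest, and it was still up in the final picture. The arm hid the link during the press, so I did not see the release itself.
- **Fork:** it lies flat on the table, well clear of the hinge.
- **Other checks:** the gripper was empty and raised, and nothing else looked moved. The highest force I read was about 8 N. No check failed or disagreed.

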